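Turn the kit case round in its tilt-out bin

TASK

The repair-kit case was put into the tilted-out bin of the orange organiser back to front, so its belt clip faces the organiser and would stop the bin from closing. Slide the case out of the bin, turn it half round so that the clip faces out towards the front, and slide it fully home again while the bin is still tilted out; then tip the bin shut. Leave the other things on the bench where they are.

Things in the scene. Friction and masses are not known exactly. Their poses are not given: they have to be found in the camera images.
- organiser: Orange organiser fixed to the bench. Origin: centre of its underside; front = its -x (towards the robot), z up. In mm: 270 wide (y), 150 high; housing from x = -50 to +70. Before it stand two fixed closed bins (y = +-90, 84 wide, x = -88 to -52, 108 high) and between them the narrow tilt-out bin, hinged along y at x = -70, z = 22.
- bin_floor (a point): Centre of the inner floor of the tilt-out bin, 12 mm from the hinge line. Axes move with the bin: z out of the mouth along the bin, x from front wall to back wall (towards the housing), y along the hinge. Inside 28 (x) x 50 (y) mm, 80 deep, walls 4 mm; a pull lip, 30 mm wide, stands 9 mm out of the front wall under the rim. Tilted out, the mouth leans 29 degrees to the front.
- bin (a joint): Hinge of the tilt-out bin, rad: 0 = tilted out against its stop (29 degrees from vertical), 0.5 = shut (upright). It stays where it is left (friction 0.35 N m, about 3 N at the top of the case). Pushing the case or the bin from the front towards the housing shuts it; what is pushed rises as it swings round the hinge, so follow the arc, or the grippy fingers jam on it.
- case: Grey plastic repair-kit case, 24 (x) x 46 (y) x 120 mm (z), about 0.16 kg, in the bin with 40 mm showing above the rim, 2 mm play all round; its lowest 8 mm are 3 mm smaller on each side. Origin: centre of its underside; z along its length to the top; x towards the face with the belt clip. It starts with x to the housing (as bin_floor x) and must end the opposite way.
- clip (a point): Middle of the outer face of the steel belt clip on the case: 32 mm from the case's long axis on its +x side, 100 mm above the case's underside. The clip is 22 mm wide (y) and reaches from 86 to 114 mm above the underside. If it faces the housing, it strikes the housing's front before the bin is shut.

How it is judged:
By the outcome, as a careful person would: the job done as asked, in the order asked, and still so for the second after the job is handed in, with the robot touching nothing.
It also fails if it takes over 64 s, if anything falls off the work surface, if the arm or the gripper's body presses on something with over 40 N, if the wrist force passes 120 N, or if a joint passes its speed limit or range.

ROBOT

A 6-joint arm with a two-finger parallel gripper is mounted at the origin on the work surface. World frame = base frame: x ahead of the robot, y to its left, z up, the work surface at z = 0. Lengths are in m, angles in rad, forces in N, time in s.
With the tool pointing down it reaches from about 0.225 to 0.875 m from the base axis. Payload 3.4 kg.
Tool frame: the origin (TCP) lies between the finger pads; the fingertips stand 25 mm ahead of it and the grasp point (between the pads) lies 6 mm ahead of it (manip.tips_ahead is the distance from the TCP to the fingertips, in m); z points along the fingers, x is the direction in which the jaws open and shut, and the axes are right-handed (so a half turn about z gives the same grasp; the last joint's range is limited). The gripper opens to 85 mm and grips with 20 to 120 N. Pads are 22 mm wide; open, the fingers measure 114 mm over their backs; the gripper's body (76 mm by 85 mm) begins 54 mm behind the grasp point. The pads swing forward as they close: fully open they stand 13 mm farther back than shut.
Start: joints at [-0.121, 0.276, 1.505, -0, 1.361, -0.121], TCP at [0.575, -0, 0.229] pointing down, gripper open.
Joint ranges: [-2.89, 2.89], [-0.75, 2.08], [0.22, 2.7], [-1.18, 4.32], [0.11, 2.71], [-2.7, 2.7]. Speed limits (rad/s): [2.57, 2.57, 3.14, 3.14, 3.14, 3.14].

INTERFACE

Orientations are given as a unit quaternion [w, x, y, z].
In Python, from rig import manip gives the robot as it stands. The module is installed in compiled form; this text tells all that it offers.
- The arm moves only by the tool send_rows, never from a script. Its argument "plan" is a list of rows, each an object with "linear": the shift along the tool's x, y, z in m, a list of three; "delta_rot": the turn, a rotation vector about the tool's x, y, z in degrees, a list of three; "fingers": the finger opening in m, from 0 to 0.0854. A call has 1 to 12 rows; each row shifts and turns the pose as measured when the row begins, along the tool's axes as they then stand; what a row does not reach is not made up. A row lasts 1/12 s, in which the tool goes at most 41.7 mm and 7.16 degrees, less where a joint would pass 70% of its speed; a pose out of reach is approached as far as the arm can. A call with a gripper value outside its range is refused whole. The fingers move at their own pace and stop on an object; "force" is the grip in N (left out, the last holds). Time passes only in rows, so rows that do not move let the fingers close. It gives the time, the measured TCP pose, the force and the opening at its end, in the units of the state.
- manip.get_state(): the state, without advancing time (a new reading comes with each control period).
- manip.get_image(name): name is "scene" or "side" or "wrist"; returns the picture (400x640x3 uint8, red, green, blue); there is no depth.
- manip.camera_info(name): a dict with "K" (3x3 intrinsics, pixels), "rvec" (rotation vector, rad) and "tvec" (3), from world to camera coordinates, as OpenCV has them. Camera axes: x right, y down, z forward; pixel columns grow to the right and rows downward; lengths in m; the calibration is good to about 2 mm. A picture is of the moment at which its call begins: read the wrist's pose just before it. camera_info takes no time and is no camera call; for the wrist camera it gives the pose at the moment of the call.
- manip.sign_off(): hands the job in, once; it reports no verdict.
Trained networks look in the newest picture that a camera, given by its name, has taken for a name from the list of things; names that differ only in an ending like _2 or _b are one class to them, and where a whole thing is asked for, a point or a joint stands for the part that bears it (a point fixed in the world has none). Each returns a list of dicts, best first, with "p" (0 to 1); they miss things now and then, are a little off and sometimes report something else, mostly with a low value. They report only what shows in the picture. A call takes as long as a camera call.
- manip.find_in(thing, camera): "extent" ([left, top, right, bottom] in pixels, round what is visible of it).
- manip.masks_of(thing, camera): "pixels" (400x640 bool, what is visible of it) and "extent" ([left, top, right, bottom] in pixels, round what is visible of it).
The state is a dict: "clock": time; "qpos": joint angles; "qd": joint speeds; "effort": joint torques, N m; "position": TCP position; "ee_rot": TCP orientation; "contact_force": force on the tool from outside, world axes, zero at the start; "moment": the same for the moment, N m; "width": finger opening in m.
Only numpy, scipy, OpenCV 4.12 (cv2) and the standard library are available. Lean on these libraries where they do the work, as an engineer would, in place of code of your own. Each camera call takes 0.05 s, during which the arm holds its last target. There are 200 camera calls.

## Working session

There is one attempt and no reset: what is moved stays moved. The work goes in short steps, Python scripts to look and compute and a tool call to move; the robot and the scene stay as the last step left them, time stands still between calls to the robot, and variables do not carry over. Pictures are saved under pics/ and viewed, about 8 in all and at most 12, crops included, and the job is handed in when it is done.

Besides the shell and the picture viewer there is one more tool, called after ">>>" as name([rows], argument=value, ...), one row to a line, values as JSON. send_rows: Moves the arm, as the interface text tells. Its arguments: {"type":"object","properties":{"plan":{"type":"array","items":{"type":"object","properties":{"linear":{"type":"array","items":{"type":"number"}},"delta_rot":{"type":"array","items":{"type":"number"}},"fingers":{"type":"number"}}}},"force":{"type":"number"}},"required":["plan"]}

```bash
mkdir -p pics; python3 - <<'E'
from rig import manip
import cv2,numpy as np
s=manip.get_state();print(s['clock'],s['position'],s['ee_rot'],s['width'])
for c in ['scene','side']:
    im=manip.get_image(c);cv2.imwrite(f'pics/{c}0.png',im[:,:,::-1])
    i=manip.camera_info(c);R=cv2.Rodrigues(np.array(i['rvec']))[0];print(c,np.array(i['K']).tolist(),(-R.T@np.array(i['tvec']).ravel()).round(3),R.round(3).tolist())
    for t in ['organiser','case','clip','bin_floor']:
        print(t,[(d['extent'],round(d['p'],2)) for d in manip.find_in(t,c)][:3])
E
```

```text
0.0 [5.74463306e-01 4.64653217e-05 2.27636553e-01] [-8.64757992e-05  9.99999588e-01  1.21398517e-05 -9.03765765e-04] 0.0853130426757617
scene [[443.18145339304374, 0.0, 317.99469540810946], [0.0, 443.18145339304374, 195.95136358331607], [0.0, 0.0, 1.0]] [0.989 0.237 0.605] [[-0.5, 0.866, -0.009], [0.653, 0.37, -0.661], [-0.57, -0.336, -0.75]]
organiser [([220.5, 160.1, 445.2, 378.1], 0.88)]
case [([364.6, 169.2, 402.9, 209.1], 0.78)]
clip [([363.2, 168.4, 406.6, 207.1], 0.95)]
bin_floor [([353.7, 192.9, 397.4, 227.2], 0.62)]
side [[395.50280397021737, 0.0, 312.0604220091806], [0.0, 395.50280397021737, 198.2823343198486], [0.0, 0.0, 1.0]] [0.667 0.514 0.526] [[-0.999, 0.037, -0.007], [0.03, 0.674, -0.738], [-0.022, -0.737, -0.675]]
organiser [([213.8, 130.7, 384.8, 329.7], 0.78)]
case [([355.4, 189.0, 391.4, 232.9], 0.56)]
clip [([351.1, 191.5, 393.8, 231.4], 0.84)]
bin_floor [([331.3, 210.7, 383.0, 260.5], 0.69)]
```

View pics/scene0.png

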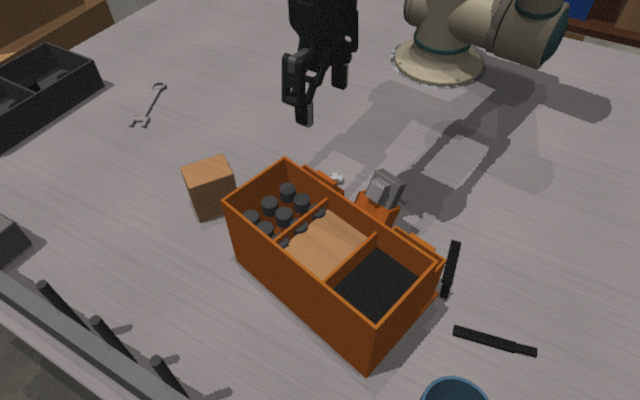

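View pics/side0.png

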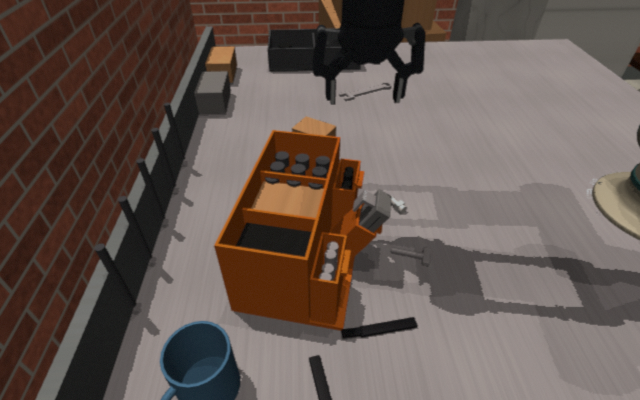

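The organiser stands at about (300,260) in the scene picture. The case and clip are at about (385,188), and the clip faces the housing. I'll fit the organiser's pose from its rim corners, predict where the case should be, and check that with an overlay.

```bash
cat > h.py <<'E'
import numpy as np,cv2
from scipy.optimize import least_squares
from scipy.spatial.transform import Rotation as Ro
def proj(i,P):
    return cv2.projectPoints(np.array(P,float).reshape(-1,3),np.array(i['rvec'],float),np.array(i['tvec'],float),np.array(i['K']),None)[0][:,0]
def T(x,y,yaw):
    M=np.eye(4);M[:3,:3]=Ro.from_euler('z',yaw).as_matrix();M[:2,3]=x,y;return M
def binT(M,q=0.):  # bin_floor frame in world
    a=-(np.radians(29)-q)   # lean to -x
    H=np.eye(4);H[:3,:3]=Ro.from_euler('y',a).as_matrix();H[:3,3]=[-.07,0,.022]
    F=np.eye(4);F[2,3]=.012
    return M@H@F
def ap(M,P): return np.array(P,float).reshape(-1,3)@M[:3,:3].T+M[:3,3]
E
python3 - <<'E'
from h import *
from rig import manip
I={c:manip.camera_info(c) for c in ['scene','side']}
C=np.array([[-.05,-.135,.15],[-.05,.135,.15],[.07,-.135,.15],[.07,.135,.15]])
pix={'scene':[(286,158),(443,262),(224,201),(370,334)],'side':[(341,138),(322,251),(275,132),(219,245)]}
f=lambda p:np.concatenate([(proj(I[c],ap(T(*p),C))-pix[c]).ravel() for c in I])
r=least_squares(f,[.6,0,0.1],loss='soft_l1')
print(r.x,f(r.x).reshape(-1,2).round(1).tolist());np.save('org.npy',r.x)
M=T(*r.x);B=binT(M);Cs=B.copy();Cs[:3,:3]=B[:3,:3]@np.diag([-1,-1,1])*1
print(B.round(4))
corn=[[x,y,z] for z in (.08,.12) for x,y in((-.012,-.023),(.012,-.023),(.012,.023),(-.012,.023))]
rim=[[x,y,.08] for x,y in((-.018,-.029),(.018,-.029),(.018,.029),(-.018,.029))]
out=[]
for c,(x0,y0) in {'scene':(310,140),'side':(300,150)}.items():
    im=cv2.imread(f'pics/{c}0.png')[y0:y0+120,x0:x0+130]
    im=cv2.resize(im,None,fx=3,fy=3,interpolation=cv2.INTER_CUBIC);im0=im.copy()
    for P,col in((corn[4:],(0,255,0)),(rim,(255,255,0))):
        q=((proj(I[c],ap(B,P))-[x0-.5,y0-.5])*3).astype(int);cv2.polylines(im,[q],True,col,1)
    out.append(np.vstack([im0[:300],im[:300]]))
cv2.imwrite('pics/ov.png',np.hstack(out))
E
```

```text
[ 0.67858001  0.07288374 -0.23526975] [[0.7, -2.0], [-1.3, -0.9], [-1.1, -0.4], [9.9, -4.1], [1.0, -0.8], [-12.1, 10.4], [-1.5, -2.0], [-3.6, 1.8]]
[[ 0.8505  0.2331 -0.4715  0.6049]
 [-0.2039  0.9725  0.113   0.0906]
 [ 0.4848  0.      0.8746  0.0325]
 [ 0.      0.      0.      1.    ]]
```

View pics/ov.png

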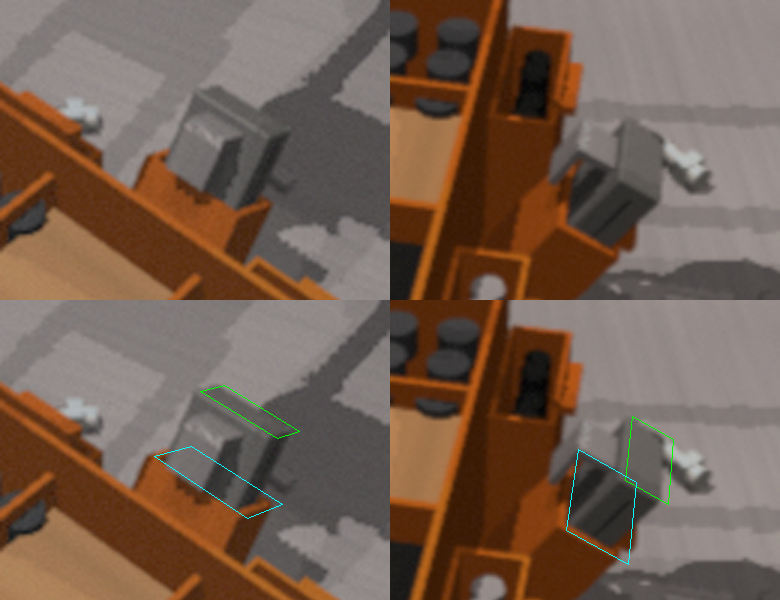

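```bash
cat > fit.py <<'E'
from h import *
from rig import manip
I={c:manip.camera_info(c) for c in ['scene','side']}
C=np.array([[-.05,-.135,.15],[-.05,.135,.15],[.07,-.135,.15],[.07,.135,.15]])
pix={'scene':[(286,158),(443,262),(224,201),(378,331)],'side':[(341,138),(311,252),(275,132),(219,245)]}
f=lambda p:np.concatenate([(proj(I[c],ap(T(*p),C))-pix[c]).ravel() for c in I])
r=least_squares(f,[.6,0,0.1],loss='soft_l1')
print(r.x,f(r.x).reshape(-1,2).round(1).tolist());np.save('org.npy',r.x)
M=T(*r.x);B=binT(M)
corn=[[x,y,.12] for x,y in((-.012,-.023),(.012,-.023),(.012,.023),(-.012,.023))]
rim=[[x,y,.08] for x,y in((-.018,-.029),(.018,-.029),(.018,.029),(-.018,.029))]
out=[];k=4
for c,(x0,y0) in {'scene':(220,150),'side':(210,120)}.items():
    im=cv2.imread(f'pics/{c}0.png')[y0:y0+200,x0:x0+240 if c=='scene' else x0+190]
    im=cv2.resize(im,None,fx=3 if 0 else k*.45,fy=k*.45,interpolation=cv2.INTER_CUBIC)
    s=k*.45
    for P,col in((corn,(0,255,0)),(rim,(255,255,0))):
        q=((proj(I[c],ap(B,P))-[x0-.5,y0-.5])*s).astype(int);cv2.polylines(im,[q],True,col,1)
    q=((proj(I[c],ap(M,C[[0,1,3,2]]))-[x0-.5,y0-.5])*s).astype(int);cv2.polylines(im,[q],True,(255,0,255),1)
    out.append(im)
cv2.imwrite('pics/ov2.png',np.hstack(out))
E
python3 fit.py
```

```text
[ 0.67856513  0.07284921 -0.23550078] [[0.7, -2.0], [-1.3, -0.9], [-1.1, -0.4], [1.9, -1.1], [1.0, -0.8], [-1.1, 9.4], [-1.5, -2.0], [-3.6, 1.7]]
```

View pics/ov2.png

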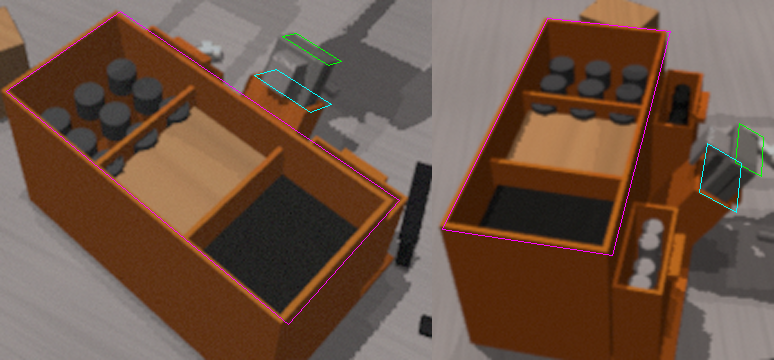

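The housing outline (magenta) now matches in both views. The predicted case top is about 5 mm too far towards the robot, so I'll correct that from close up. Next I move to a pregrasp pose along the bin axis and look with the wrist camera.

```bash
cat >> h.py <<'E'
def Rtool(B,flip=1):  # tool z=-Bz, tool x=flip*By
    z=-B[:3,2];x=flip*B[:3,1];return np.column_stack([x,np.cross(z,x),z])
def cur(s):
    q=s['ee_rot'];return np.array(s['position']),Ro.from_quat([q[1],q[2],q[3],q[0]]).as_matrix()
def delta(s,p,R):
    p0,R0=cur(s);rv=np.degrees(Ro.from_matrix(R0.T@R).as_rotvec());d=p-p0
    print('rot deg',rv.round(2),'lin mm cur tool',(R0.T@d*1000).round(1),'lin mm target tool',(R.T@d*1000).round(1))
E
python3 - <<'E'
from h import *
from rig import manip
s=manip.get_state();o=np.load('org.npy');B=binT(T(*o))
for fl in(1,-1): delta(s,B[:3,3]+B[:3,2]*.23,Rtool(B,fl))
E
```

```text
rot deg [-24.52  19.34 -74.76] lin mm cur tool [ -78.6 -116.6   -5.2] lin mm target tool [ 95.  -88.1 -54.8]
rot deg [ 20.6   26.12 101.01] lin mm cur tool [ -78.6 -116.6   -5.2] lin mm target tool [-95.   88.1 -54.8]
```

>>> send_rows([
  {"delta_rot":[-2.04,1.61,-6.23],"linear":[0,0,0]},
  {"delta_rot":[-2.04,1.61,-6.23],"linear":[0,0,0]},
  {"delta_rot":[-2.04,1.61,-6.23],"linear":[0,0,0]},
  {"delta_rot":[-2.04,1.61,-6.23],"linear":[0,0,0]},
  {"delta_rot":[-2.04,1.61,-6.23],"linear":[0,0,0]},
  {"delta_rot":[-2.04,1.61,-6.23],"linear":[0,0,0]},
  {"delta_rot":[-2.04,1.61,-6.23],"linear":[0,0,0]},
  {"delta_rot":[-2.04,1.61,-6.23],"linear":[0,0,0]},
  {"delta_rot":[-2.04,1.61,-6.23],"linear":[0,0,0]},
  {"delta_rot":[-2.04,1.61,-6.23],"linear":[0,0,0]},
  {"delta_rot":[-2.04,1.61,-6.23],"linear":[0,0,0]},
  {"delta_rot":[-2.04,1.61,-6.23],"linear":[0,0,0]},
])

```text
$.plan[0]: bad value
```

>>> send_rows([
  {"linear":[0.019,-0.018,-0.011],"delta_rot":[0,0,0]},
  {"linear":[0.019,-0.018,-0.011],"delta_rot":[0,0,0]},
  {"linear":[0.019,-0.018,-0.011],"delta_rot":[0,0,0]},
  {"linear":[0.019,-0.018,-0.011],"delta_rot":[0,0,0]},
  {"linear":[0.019,-0.018,-0.011],"delta_rot":[0,0,0]},
])

```text
$.plan[0]: bad value
```

```bash
python3 - <<'E'
from h import *
from rig import manip
s=manip.get_state();o=np.load('org.npy');B=binT(T(*o))
print(s['clock'],np.round(s['qpos'],2),s['position'],s['contact_force']);delta(s,B[:3,3]+B[:3,2]*.23,Rtool(B,1))
i=manip.camera_info('wrist');im=manip.get_image('wrist')[:,:,::-1].copy();cv2.imwrite('pics/w1raw.png',im)
R=cv2.Rodrigues(np.array(i['rvec']))[0];p,Rt=cur(s);print('cam in tool',Rt.T@(-R.T@np.array(i['tvec']).ravel()-p),(R@Rt).round(2))
for z,h,w,col in((.12,.012,.023,(0,255,0)),(.08,.018,.029,(255,255,0))):
    q=proj(i,ap(B,[[-h,-w,z],[h,-w,z],[h,w,z],[-h,w,z]])).astype(int);cv2.polylines(im,[q],True,col,1);print(q.tolist())
cv2.imwrite('pics/w1.png',im)
E
```

```text
0.5 [-0.12  0.28  1.5  -0.    1.36 -0.12] [ 5.75005207e-01 -2.56161746e-05  2.28486908e-01] [ 0.4804011  -0.41203072  0.21901782]
rot deg [-24.52  19.34 -74.76] lin mm cur tool [ -78.6 -116.6   -5.2] lin mm target tool [ 95.  -88.1 -54.8]
cam in tool [-0.00042689 -0.07374001 -0.14470947] [[ 1.    0.   -0.  ]
 [-0.    0.96 -0.29]
 [ 0.    0.29  0.96]]
[[267, 96], [291, 102], [304, 37], [278, 33]]
[[288, 108], [320, 116], [337, 46], [301, 41]]
```

View pics/w1.png

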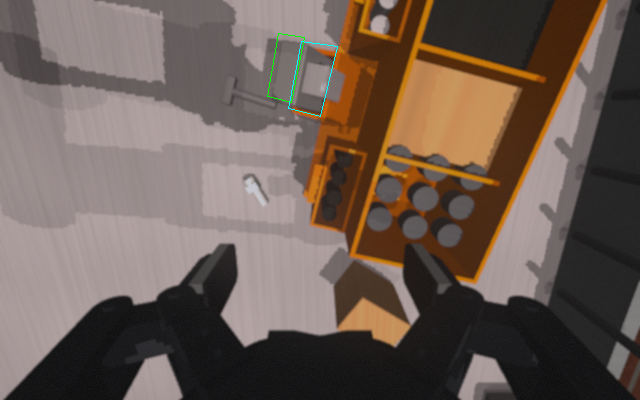

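The rows were refused, probably because each one also needs the "fingers" value. The picture is still useful: the case is at about (300,70), near the prediction. I'll resend with fingers included.

>>> send_rows([
  {"delta_rot":[-2.04,1.61,-6.23],"linear":[0,0,0],"fingers":0.085},
  {"delta_rot":[-2.04,1.61,-6.23],"linear":[0,0,0],"fingers":0.085},
  {"delta_rot":[-2.04,1.61,-6.23],"linear":[0,0,0],"fingers":0.085},
  {"delta_rot":[-2.04,1.61,-6.23],"linear":[0,0,0],"fingers":0.085},
  {"delta_rot":[-2.04,1.61,-6.23],"linear":[0,0,0],"fingers":0.085},
  {"delta_rot":[-2.04,1.61,-6.23],"linear":[0,0,0],"fingers":0.085},
  {"delta_rot":[-2.04,1.61,-6.23],"linear":[0,0,0],"fingers":0.085},
  {"delta_rot":[-2.04,1.61,-6.23],"linear":[0,0,0],"fingers":0.085},
  {"delta_rot":[-2.04,1.61,-6.23],"linear":[0,0,0],"fingers":0.085},
  {"delta_rot":[-2.04,1.61,-6.23],"linear":[0,0,0],"fingers":0.085},
  {"delta_rot":[-2.04,1.61,-6.23],"linear":[0,0,0],"fingers":0.085},
  {"delta_rot":[-2.04,1.61,-6.23],"linear":[0,0,0],"fingers":0.085},
], force=40)

```text
clock: 1.55
position: [0.5775, 0.0012, 0.23]
ee_rot: [0.205, 0.737, 0.623, 0.161]
contact_force: [0.0, 0.4, -0.7]
width: 0.0852
```

>>> send_rows([
  {"linear":[0.019,-0.018,-0.011],"delta_rot":[0,0,0],"fingers":0.085},
  {"linear":[0.019,-0.018,-0.011],"delta_rot":[0,0,0],"fingers":0.085},
  {"linear":[0.019,-0.018,-0.011],"delta_rot":[0,0,0],"fingers":0.085},
  {"linear":[0.019,-0.018,-0.011],"delta_rot":[0,0,0],"fingers":0.085},
  {"linear":[0.019,-0.018,-0.011],"delta_rot":[0,0,0],"fingers":0.085},
])

```text
clock: 1.97
position: [0.4868, 0.1092, 0.2299]
ee_rot: [0.208, 0.739, 0.621, 0.16]
contact_force: [0.7, -0.1, -0.8]
width: 0.0848
```

```bash
cat > look.py <<'E'
import sys
from h import *
from rig import manip
name=sys.argv[1]
s=manip.get_state();o=np.load('org.npy');B=binT(T(*o))
print(s['clock'],np.round(s['qpos'],2),s['position'],s['contact_force']);delta(s,B[:3,3]+B[:3,2]*.23,Rtool(B,1))
i=manip.camera_info('wrist');im=manip.get_image('wrist')[:,:,::-1].copy();cv2.imwrite(f'pics/{name}raw.png',im)
for z,h,w,col in((.12,.012,.023,(0,255,0)),(.08,.018,.029,(255,255,0))):
    q=proj(i,ap(B,[[-h,-w,z],[h,-w,z],[h,w,z],[-h,w,z]])).astype(int);cv2.polylines(im,[q],True,col,1);print(q.tolist())
cv2.imwrite(f'pics/{name}.png',im)
E
python3 look.py w2
```

```text
1.9667 [ 0.25 -0.05  2.02 -0.35  0.72 -0.94] [0.48680011 0.10924658 0.22994181] [ 0.68703529 -0.07338696 -0.81613665]
rot deg [ 1.39 -0.53  3.41] lin mm cur tool [8.8 9.  0.8] lin mm target tool [9.4 8.5 0.5]
[[304, 184], [302, 208], [350, 211], [353, 187]]
[[300, 168], [298, 200], [351, 203], [354, 171]]
```

View pics/w2.png

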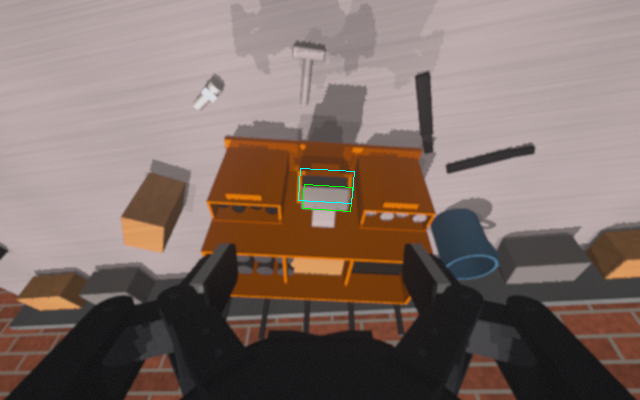

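>>> send_rows([
  {"linear":[0.009,0.009,0.001],"delta_rot":[1.4,-0.5,3.4],"fingers":0.085},
  {"linear":[0,0,0.025],"delta_rot":[0,0,0],"fingers":0.085},
  {"linear":[0,0,0.025],"delta_rot":[0,0,0],"fingers":0.085},
  {"linear":[0,0,0],"delta_rot":[0,0,0],"fingers":0.085},
])

```text
clock: 2.35
position: [0.5158, 0.1195, 0.1911]
ee_rot: [0.194, 0.758, 0.603, 0.159]
contact_force: [-0.1, -0.1, -0.2]
width: 0.0849
```

```bash
python3 look.py w3; python3 - <<'E'
import cv2
a=cv2.imread('pics/w3raw.png')[130:250,250:390];b=cv2.imread('pics/w3.png')[130:250,250:390]
cv2.imwrite('pics/w3z.png',cv2.resize(a,None,fx=5,fy=5,interpolation=cv2.INTER_CUBIC))
E
```

```text
2.35 [ 0.25  0.04  2.02 -0.37  0.64 -0.85] [0.51582864 0.11954845 0.19107457] [-0.06948515 -0.05889934 -0.21820566]
rot deg [ 0.08 -0.64  0.32] lin mm cur tool [ -7.    4.8 -46.1] lin mm target tool [ -7.4   4.7 -46.1]
[[279, 199], [280, 228], [337, 228], [338, 199]]
[[277, 179], [279, 216], [341, 216], [342, 179]]
```

View pics/w3z.png

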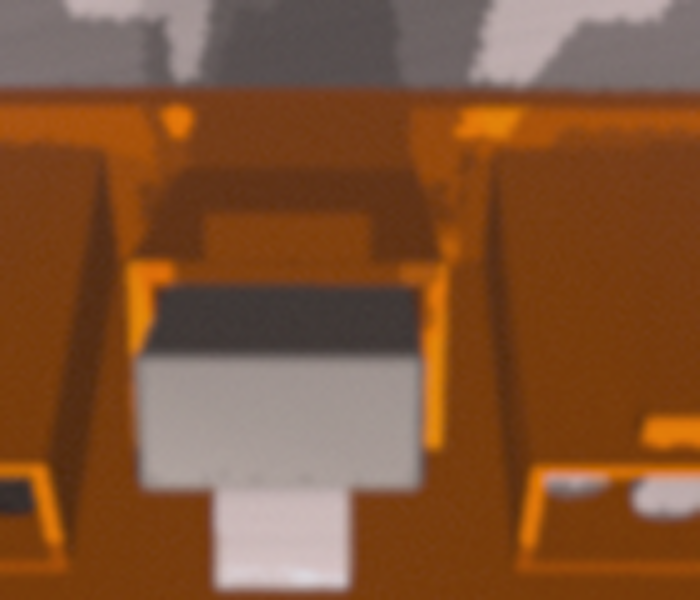

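The case top is at about (277–334, 200–228) in the full picture, roughly 2 mm to the left of the prediction and 1 mm further in. The clip is below it, towards the housing. I'll align, descend along the bin axis and grip across the case's width.

>>> send_rows([
  {"linear":[-0.009,0.006,0],"delta_rot":[0,-0.6,0.3],"fingers":0.085},
  {"linear":[0,0,0],"delta_rot":[0,0,0],"fingers":0.085},
  {"linear":[0,0,0.018],"delta_rot":[0,0,0],"fingers":0.085},
  {"linear":[0,0,0.018],"delta_rot":[0,0,0],"fingers":0.085},
  {"linear":[0,0,0.018],"delta_rot":[0,0,0],"fingers":0.085},
  {"linear":[0,0,0.016],"delta_rot":[0,0,0],"fingers":0.085},
  {"linear":[0,0,0],"delta_rot":[0,0,0],"fingers":0.085},
])

```text
clock: 2.98
position: [0.5567, 0.0989, 0.1427]
ee_rot: [0.201, 0.76, 0.596, 0.162]
contact_force: [0.3, -0.6, -1.1]
width: 0.0848
```

```bash
cat > st.py <<'E'
from h import *
from rig import manip
s=manip.get_state();o=np.load('org.npy');B=binT(T(*o));p,R=cur(s)
q=B[:3,:3].T@(p-B[:3,3])
fl=np.sign(R[:,0]@B[:3,1])
print('t',round(s['clock'],2),'TCP in binframe mm',(q*1000).round(1),'rot err deg',np.degrees(Ro.from_matrix(R.T@Rtool(B,fl)).as_rotvec()).round(2),'flip',fl,'F tool',(R.T@s['contact_force']).round(1),'w',s['width'],'j',np.round(s['qpos'],2))
E
python3 st.py
```

```text
t 2.98 TCP in binframe mm [ 10.8  -3.1 120. ] rot err deg [ 0.95 -0.19 -0.34] flip 1.0 F tool [-0.5 -0.1  1.2] w 0.08484039491895673 j [ 0.18  0.15  2.06 -0.44  0.49 -0.81]
```

>>> send_rows([
  {"linear":[0.001,-0.006,0.003],"delta_rot":[0.9,-0.2,-0.3],"fingers":0.085},
  {"linear":[0,0,0],"delta_rot":[0,0,0],"fingers":0.085},
  {"linear":[0,-0.003,0.003],"delta_rot":[0,0,0],"fingers":0.085},
  {"linear":[0,0,0],"delta_rot":[0,0,0],"fingers":0.085},
])

```text
clock: 3.32
position: [0.5526, 0.1005, 0.1364]
ee_rot: [0.198, 0.761, 0.598, 0.157]
contact_force: [-0.2, -0.5, -0.6]
width: 0.085
```

```bash
python3 st.py
```

```text
t 3.32 TCP in binframe mm [  3.9  -2.5 116.7] rot err deg [ 0.23 -0.   -0.16] flip 1.0 F tool [-0.5 -0.3  0.5] w 0.08499379563960391 j [ 0.19  0.16  2.06 -0.44  0.49 -0.8 ]
```

>>> send_rows([
  {"linear":[0,-0.004,0.004],"delta_rot":[0.2,0,-0.1],"fingers":0.085},
  {"linear":[0,0,0],"delta_rot":[0,0,0],"fingers":0.06},
  {"linear":[0,0,0],"delta_rot":[0,0,0],"fingers":0.03},
  {"linear":[0,0,0],"delta_rot":[0,0,0],"fingers":0.03},
  {"linear":[0,0,0],"delta_rot":[0,0,0],"fingers":0.03},
  {"linear":[0,0,0],"delta_rot":[0,0,0],"fingers":0.03},
  {"linear":[0,0,0],"delta_rot":[0,0,0],"fingers":0.03},
  {"linear":[0,0,0],"delta_rot":[0,0,0],"fingers":0.03},
  {"linear":[0,0,0],"delta_rot":[0,0,0],"fingers":0.03},
], force=50)

```text
clock: 4.07
position: [0.5498, 0.0999, 0.1353]
ee_rot: [0.199, 0.76, 0.599, 0.156]
contact_force: [-0.4, -0.2, 0.2]
width: 0.0299
```

```bash
python3 st.py
```

```text
t 4.07 TCP in binframe mm [  1.2  -3.8 116.9] rot err deg [0.29 0.11 0.04] flip 1.0 F tool [-0.3 -0.2 -0.3] w 0.029891533861168697 j [ 0.19  0.15  2.07 -0.45  0.49 -0.8 ]
```

```bash
python3 - <<'E'
from rig import manip
import cv2,numpy as np
a=manip.get_image('wrist')[130:330,200:440,::-1];b=manip.get_image('side')[150:270,300:440,::-1]
cv2.imwrite('pics/m1.png',np.hstack([cv2.resize(a,(400,333)),cv2.resize(b,(388,333),interpolation=cv2.INTER_CUBIC)]))
E
```

```text
(no output)
```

View pics/m1.png

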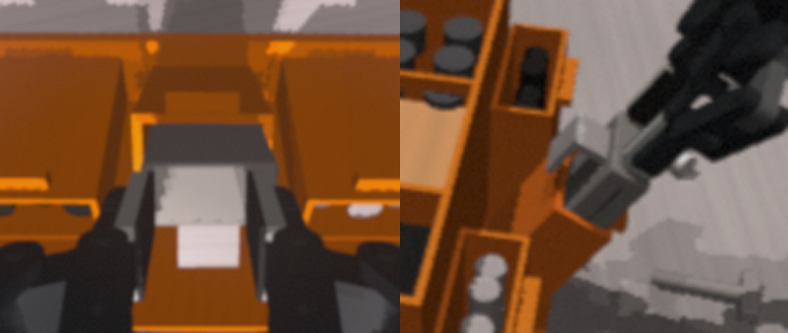

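The fingers closed just above the case's top face. It fills the space between and below the tips, so the top is lower than predicted. I'll triangulate it from the three views already taken, which costs no time.

```bash
cat > tri.py <<'E'
from h import *
from rig import manip
I={c:manip.camera_info(c) for c in ['scene','side','wrist']}
s=manip.get_state();p,R=cur(s)
i=I['wrist'];Rc=cv2.Rodrigues(np.array(i['rvec']))[0];tc=np.array(i['tvec']).ravel()
Rct=Rc@R; tct=Rc@p+tc
q=[0.194,0.758,0.603,0.159];R3=Ro.from_quat([q[1],q[2],q[3],q[0]]).as_matrix();p3=np.array([.51582864,.11954845,.19107457])
Rw=Rct@R3.T;tw=tct-Rw@p3
W=dict(K=i['K'],rvec=cv2.Rodrigues(Rw)[0],tvec=tw)
px={'scene':[(381,169.3),(406.7,182.7),(375,171.7),(401.7,186.7)],'side':[(391,196.7),(390,214.3),(377.3,189.3),(374,208.3)],'w':[(277.4,200.6),(334,200.6),(278.4,228),(333.6,228)]}
J={'scene':I['scene'],'side':I['side'],'w':W}
o=np.load('org.npy');B=binT(T(*o))
for k in range(4):
  for use in (['scene','side'],['scene','side','w']):
    f=lambda X:np.concatenate([(proj(J[c],X)[0]-px[c][k]) for c in use])
    r=least_squares(f,[.55,.1,.13]);print(k,use,r.x.round(4),'bin',((r.x-B[:3,3])@B[:3,:3]*1000).round(1),f(r.x).round(1))
E
python3 tri.py; python3 -c "
from rig import manip;print(manip.tips_ahead)"
```

```text
0 ['scene', 'side'] [0.5353 0.0803 0.128 ] bin [-10.8 -26.2 115.2] [ 0.1  0.7  0.4 -0.6]
0 ['scene', 'side', 'w'] [0.536  0.0812 0.129 ] bin [ -9.8 -25.2 115.8] [ 0.5  0.7  0.1 -0.7 -0.1 -0.1]
1 ['scene', 'side'] [0.5465 0.1254 0.1346] bin [ -7.2  20.3 120.7] [-0.  -0.2 -0.1  0.2]
1 ['scene', 'side', 'w'] [0.5445 0.1247 0.1315] bin [-10.3  19.1 118.9] [-0.2  0.2  1.   1.3 -0.4  0.7]
2 ['scene', 'side'] [0.5573 0.0793 0.1423] bin [ 15.2 -22.  117.2] [ 0.1  0.5  0.3 -0.4]
2 ['scene', 'side', 'w'] [0.5559 0.077  0.1405] bin [ 13.5 -24.6 116. ] [-1.1  0.2  0.9 -0.5  0.6 -0.1]
3 ['scene', 'side'] [0.5702 0.1257 0.148 ] bin [ 19.4  26.1 121.3] [ 0.   0.1  0.  -0.1]
3 ['scene', 'side', 'w'] [0.5661 0.1209 0.1414] bin [ 13.6  20.5 116.9] [-2.6  0.1  2.   0.9  0.9  0.6]
0.025
```

```bash
python3 - <<'E'
from h import *
from rig import manip
s=manip.get_state();p,R=cur(s);i=manip.camera_info('wrist');o=np.load('org.npy');B=binT(T(*o))
for z in(.0,.012,.025):
  P=[[.015,-.011,z],[.015,.011,z],[.023,-.011,z],[.023,.011,z]]
  print(z,proj(i,np.array(P)@R.T+p).round().tolist())
print(proj(i,ap(B,[[-.011,-.026,.117],[-.011,.021,.117],[.013,-.026,.117],[.013,.021,.117]])).round().tolist(), s['width'])
E
```

```text
0.0 [[346.0, 228.0], [345.0, 264.0], [361.0, 228.0], [359.0, 264.0]]
0.012 [[345.0, 220.0], [344.0, 253.0], [358.0, 220.0], [357.0, 253.0]]
0.025 [[343.0, 213.0], [342.0, 244.0], [355.0, 213.0], [354.0, 244.0]]
[[279.0, 227.0], [364.0, 227.0], [281.0, 265.0], [362.0, 265.0]] 0.030175424676325117
```

In the wrist view the fingertips end near the TCP plane, while the 25 mm figure says they should be well past the case top. The measured tips are therefore about 25 mm short of what I assumed. I'll open, go 28 mm deeper and close again, watching the force.

>>> send_rows([
  {"linear":[0,0,0],"delta_rot":[0,0,0],"fingers":0.085},
  {"linear":[0,0,0],"delta_rot":[0,0,0],"fingers":0.085},
  {"linear":[0,0,0],"delta_rot":[0,0,0],"fingers":0.085},
  {"linear":[0,0,0],"delta_rot":[0,0,0],"fingers":0.085},
  {"linear":[0,0,0],"delta_rot":[0,0,0],"fingers":0.085},
  {"linear":[0,0,0.01],"delta_rot":[0,0,0],"fingers":0.085},
  {"linear":[0,0,0.01],"delta_rot":[0,0,0],"fingers":0.085},
  {"linear":[0,0,0],"delta_rot":[0,0,0],"fingers":0.085},
])

```text
clock: 4.83
position: [0.5605, 0.0979, 0.1155]
ee_rot: [0.199, 0.76, 0.599, 0.156]
contact_force: [0.0, -0.1, -0.9]
width: 0.085
```

```bash
python3 st.py
```

```text
t 4.83 TCP in binframe mm [ 1.  -3.2 94.3] rot err deg [0.26 0.07 0.06] flip 1.0 F tool [-0.1 -0.4  0.8] w 0.08502949856232653 j [ 0.18  0.2   2.08 -0.48  0.44 -0.76]
```

>>> send_rows([
  {"linear":[0,0,0.003],"delta_rot":[0,0,0],"fingers":0.07},
  {"linear":[0,0,0],"delta_rot":[0,0,0],"fingers":0.04},
  {"linear":[0,0,0],"delta_rot":[0,0,0],"fingers":0.04},
  {"linear":[0,0,0],"delta_rot":[0,0,0],"fingers":0.04},
  {"linear":[0,0,0],"delta_rot":[0,0,0],"fingers":0.04},
  {"linear":[0,0,0],"delta_rot":[0,0,0],"fingers":0.04},
  {"linear":[0,0,0],"delta_rot":[0,0,0],"fingers":0.04},
], force=50)

```text
clock: 5.42
position: [0.5617, 0.0972, 0.1108]
ee_rot: [0.198, 0.76, 0.6, 0.154]
contact_force: [1.0, -0.7, -1.5]
width: 0.0452
```

```bash
python3 st.py;  python3 - <<'E'
from rig import manip
import cv2,numpy as np
a=manip.get_image('wrist')[130:330,200:440,::-1];b=manip.get_image('side')[150:270,300:440,::-1]
cv2.imwrite('pics/m2.png',np.hstack([cv2.resize(a,(400,333)),cv2.resize(b,(388,333),interpolation=cv2.INTER_CUBIC)]))
E
```

```text
t 5.42 TCP in binframe mm [-0.1 -3.6 89.6] rot err deg [0.09 0.14 0.07] flip 1.0 F tool [-0.4  0.3  1.9] w 0.04524452117553663 j [ 0.18  0.21  2.08 -0.49  0.43 -0.76]
```

View pics/m2.png

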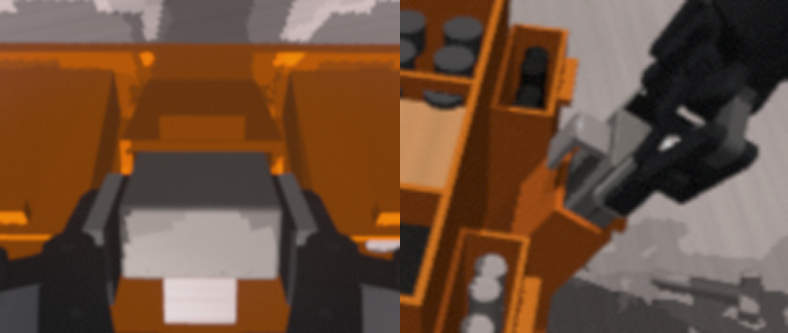

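The grip is good: opening 45 mm with the pads on the side faces. In the full wrist picture the case top spans about u 272–369, v 255–297. From that I'll work out how far the case axis is off the tool axis, then withdraw.

```bash
python3 - <<'E'
from h import *
from rig import manip
s=manip.get_state();p,R=cur(s);i=manip.camera_info('wrist')
px=np.array([(272,254.8),(369.2,254.8),(273.2,296.8),(366.2,296.8)])
def f(v):
    c,d,z=v; P=np.array([[-.023,c-.012,z],[.023,c-.012,z],[-.023,c+.012,z],[.023,c+.012,z]])+[d,0,0]
    return (proj(i,P@R.T+p)-px).ravel()
r=least_squares(f,[0,0,-.02],x_scale=.01);print('y,x,z tool',(r.x*1000).round(1),f(r.x).round(1))
E
```

```text
y,x,z tool [  3.6   0.4 -24.5] [-0.3 -0.5 -0.6 -0.6  0.9  0.6  0.1  0.6]
```

>>> send_rows([
  {"linear":[0,0,-0.008],"delta_rot":[0,0,0],"fingers":0.04},
  {"linear":[0,0,-0.008],"delta_rot":[0,0,0],"fingers":0.04},
  {"linear":[0,0,-0.008],"delta_rot":[0,0,0],"fingers":0.04},
  {"linear":[0,0,-0.008],"delta_rot":[0,0,0],"fingers":0.04},
], force=60)

```text
clock: 5.85
position: [0.546, 0.1009, 0.1401]
ee_rot: [0.198, 0.76, 0.6, 0.154]
contact_force: [0.8, -1.2, -0.2]
width: 0.0447
```

```bash
python3 st.py
```

```text
t 5.85 TCP in binframe mm [  0.   -3.6 123. ] rot err deg [0.03 0.16 0.07] flip 1.0 F tool [-0.9  0.9  0.7] w 0.044744848365149754 j [ 0.19  0.14  2.06 -0.43  0.51 -0.81]
```

>>> send_rows([
  {"linear":[0,0,-0.01],"delta_rot":[0,0,0],"fingers":0.04},
  {"linear":[0,0,-0.01],"delta_rot":[0,0,0],"fingers":0.04},
  {"linear":[0,0,-0.01],"delta_rot":[0,0,0],"fingers":0.04},
  {"linear":[0,0,-0.01],"delta_rot":[0,0,0],"fingers":0.04},
  {"linear":[0,0,-0.01],"delta_rot":[0,0,0],"fingers":0.04},
  {"linear":[0,0,-0.01],"delta_rot":[0,0,0],"fingers":0.04},
  {"linear":[0,0,-0.01],"delta_rot":[0,0,0],"fingers":0.04},
  {"linear":[0,0,-0.01],"delta_rot":[0,0,0],"fingers":0.04},
])

```text
clock: 6.52
position: [0.4995, 0.1113, 0.2178]
ee_rot: [0.196, 0.76, 0.6, 0.154]
contact_force: [-0.4, -0.6, -0.9]
width: 0.0447
```

```bash
python3 st.py
```

```text
t 6.52 TCP in binframe mm [ -4.   -4.4 214.1] rot err deg [-0.1   0.06  0.05] flip 1.0 F tool [-0.7 -0.6  0.6] w 0.044650696315344365 j [ 0.24 -0.01  2.   -0.34  0.73 -0.88]
```

>>> send_rows([
  {"linear":[0,0,0],"delta_rot":[0,0,7],"fingers":0.04},
  {"linear":[0,0,0],"delta_rot":[0,0,7],"fingers":0.04},
  {"linear":[0,0,0],"delta_rot":[0,0,7],"fingers":0.04},
  {"linear":[0,0,0],"delta_rot":[0,0,7],"fingers":0.04},
  {"linear":[0,0,0],"delta_rot":[0,0,7],"fingers":0.04},
  {"linear":[0,0,0],"delta_rot":[0,0,7],"fingers":0.04},
  {"linear":[0,0,0],"delta_rot":[0,0,7],"fingers":0.04},
  {"linear":[0,0,0],"delta_rot":[0,0,7],"fingers":0.04},
  {"linear":[0,0,0],"delta_rot":[0,0,7],"fingers":0.04},
  {"linear":[0,0,0],"delta_rot":[0,0,7],"fingers":0.04},
  {"linear":[0,0,0],"delta_rot":[0,0,7],"fingers":0.04},
  {"linear":[0,0,0],"delta_rot":[0,0,7],"fingers":0.04},
])

```text
clock: 7.52
position: [0.4825, 0.1131, 0.2245]
ee_rot: [0.036, 0.966, -0.08, 0.243]
contact_force: [-0.3, -0.2, -0.4]
width: 0.0449
```

>>> send_rows([
  {"linear":[0,0,0],"delta_rot":[0,0,7],"fingers":0.04},
  {"linear":[0,0,0],"delta_rot":[0,0,7],"fingers":0.04},
  {"linear":[0,0,0],"delta_rot":[0,0,7],"fingers":0.04},
  {"linear":[0,0,0],"delta_rot":[0,0,7],"fingers":0.04},
  {"linear":[0,0,0],"delta_rot":[0,0,7],"fingers":0.04},
  {"linear":[0,0,0],"delta_rot":[0,0,7],"fingers":0.04},
  {"linear":[0,0,0],"delta_rot":[0,0,7],"fingers":0.04},
  {"linear":[0,0,0],"delta_rot":[0,0,7],"fingers":0.04},
  {"linear":[0,0,0],"delta_rot":[0,0,7],"fingers":0.04},
  {"linear":[0,0,0],"delta_rot":[0,0,7],"fingers":0.04},
  {"linear":[0,0,0],"delta_rot":[0,0,7],"fingers":0.04},
  {"linear":[0,0,0],"delta_rot":[0,0,0],"fingers":0.04},
])

```text
clock: 8.52
position: [0.4649, 0.1139, 0.2269]
ee_rot: [-0.125, 0.696, -0.677, 0.204]
contact_force: [0.6, -0.6, -1.1]
width: 0.0451
```

```bash
python3 st.py
```

```text
t 8.52 TCP in binframe mm [-29.5  -9.9 238.6] rot err deg [ 1.26  0.48 15.05] flip -1.0 F tool [0.5 0.  1.3] w 0.045070241518850654 j [ 0.26 -0.06  2.02 -0.31  0.78  1.98]
```

>>> send_rows([
  {"linear":[0,0,0],"delta_rot":[0.4,0.2,5],"fingers":0.04},
  {"linear":[0,0,0],"delta_rot":[0.4,0.2,5],"fingers":0.04},
  {"linear":[0,0,0],"delta_rot":[0.4,0.2,5],"fingers":0.04},
  {"linear":[-0.003,-0.012,0.006],"delta_rot":[0,0,0],"fingers":0.04},
  {"linear":[-0.003,-0.012,0.006],"delta_rot":[0,0,0],"fingers":0.04},
  {"linear":[-0.003,-0.012,0.006],"delta_rot":[0,0,0],"fingers":0.04},
  {"linear":[0,0,0],"delta_rot":[0,0,0],"fingers":0.04},
])

```text
clock: 9.1
position: [0.5051, 0.1138, 0.2307]
ee_rot: [0.154, -0.604, 0.757, -0.197]
contact_force: [2.0, -0.1, -0.7]
width: 0.0446
```

```bash
python3 st.py
```

```text
t 9.1 TCP in binframe mm [  6.5  -0.6 223. ] rot err deg [0.05 0.01 0.65] flip -1.0 F tool [-0.4 -1.4  1.6] w 0.04463217765816226 j [ 0.25 -0.01  1.97 -0.33  0.76  2.23]
```

```bash
cat > ov.py <<'E'
from h import *
from rig import manip
s=manip.get_state();p,R=cur(s);B=binT(T(*np.load('org.npy')))
out=[]
sq=lambda h,w,z,c=0,d=0:[[d-w,c-h,z],[d+w,c-h,z],[d+w,c+h,z],[d-w,c+h,z]]
for c,(x0,y0,w,h) in {'scene':(330,110,105,140),'side':(325,120,105,140)}.items():
    i=manip.camera_info(c);im=manip.get_image(c)[:,:,::-1][y0:y0+h,x0:x0+w]
    im=cv2.resize(im,None,fx=3.8,fy=4,interpolation=cv2.INTER_CUBIC)
    def dr(P,col):
        q=((proj(i,P)-[x0-.5,y0-.5])*[3.8,4]).astype(int);cv2.polylines(im,[q],True,col,1)
    for z in(-.0245,.0955): dr(np.array(sq(.012,.023,z,.0036,.0004))@R.T+p,(0,255,0))
    dr(ap(B,[[a+.005,b-.003,.077] for a,b in((-.018,-.029),(.018,-.029),(.018,.029),(-.018,.029))]),(255,255,0))
    out.append(im)
cv2.imwrite('pics/m3.png',np.hstack(out))
E
python3 ov.py
```

```text
(no output)
```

View pics/m3.png

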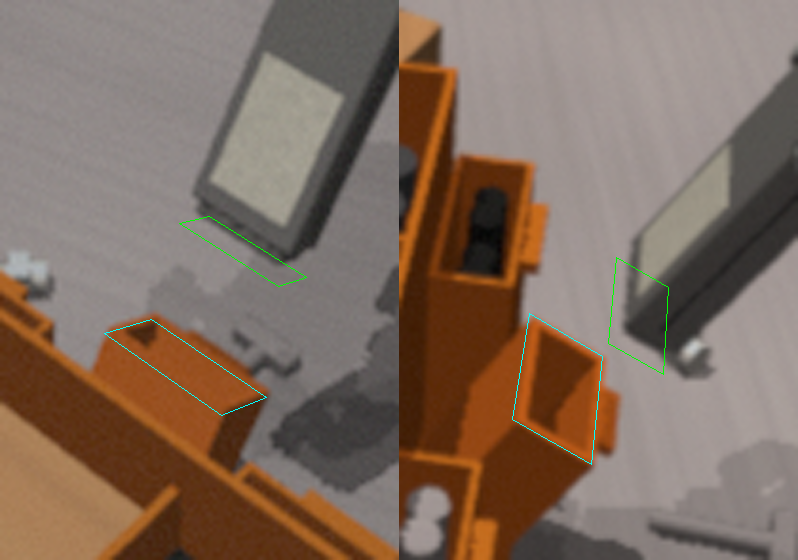

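The side view shows the clip turned away from the housing and the bin's mouth matching my corrected bin frame (cyan). I'll compare the case's silhouette edges with the predicted ones to get the remaining lateral error.

```bash
python3 - <<'E'
from h import *
from rig import manip
s=manip.get_state();p,R=cur(s);B=binT(T(*np.load('org.npy')))
I={c:manip.camera_info(c) for c in('scene','side')}
off={'scene':(330,110,0),'side':(325,120,399)}
# tool x=-By, y=-Bx ; edges (toolx,tooly)
obs={('scene',(1,-1)):[(195,195),(270,20)],('scene',(-1,1)):[(315,240),(400,100)],
     ('side',(1,-1)):[(632,240),(735,115)],('side',(-1,1)):[(668,348),(798,205)]}
def line(c,e,v):
    d,cy,rx,ry=v
    Pz=np.array([[0,0,.0],[0,0,.08]])+[d+e[0]*.023,cy+e[1]*.012,0]
    Pz=Ro.from_rotvec([rx,ry,0]).apply(Pz)
    x0,y0,xs=off[c];return (proj(I[c],Pz@R.T+p)-[x0-.5,y0-.5])*[3.8,4]+[xs,0]
def res(v):
    o=[]
    for (c,e),pts in obs.items():
        a,b=line(c,e,v);t=(b-a)/np.linalg.norm(b-a);n=np.array([-t[1],t[0]])
        o+=[(np.array(q)-a)@n for q in pts]
    return np.array(o)
v0=[.0004,.0036,0,0];print('res',res(v0).round(1))
r=least_squares(res,v0,x_scale=.01);print((r.x[:2]*1000).round(1),np.degrees(r.x[2:]).round(2),res(r.x).round(1))
r=least_squares(lambda v:res([v[0],v[1],0,0]),v0[:2],x_scale=.01);print((r.x*1000).round(1),r.fun.round(1))
E
```

```text
res [ -2.9  -5.1   7.3 -11.8   7.1  15.5  22.6  34.7]
[ -9.2 -11. ] [-5.89  5.87] [ -6.7   1.4   5.4  -2.8  -6.3 -10.4   9.    8.7]
[-4.5 -6.3] [ -1.8  -3.9  11.   -7.9 -12.5  -5.6   4.   14.3]
```

>>> send_rows([
  {"linear":[0.0025,0,0],"delta_rot":[0,0,0.6],"fingers":0.04},
  {"linear":[0,0,0.01],"delta_rot":[0,0,0],"fingers":0.04},
  {"linear":[0,0,0.01],"delta_rot":[0,0,0],"fingers":0.04},
  {"linear":[0,0,0.01],"delta_rot":[0,0,0],"fingers":0.04},
  {"linear":[0,0,0.006],"delta_rot":[0,0,0],"fingers":0.04},
  {"linear":[0,0,0],"delta_rot":[0,0,0],"fingers":0.04},
])

```text
clock: 9.7
position: [0.5174, 0.1052, 0.1937]
ee_rot: [0.151, -0.6, 0.761, -0.195]
contact_force: [-0.0, -0.9, -1.4]
width: 0.0448
```

```bash
python3 st.py
```

```text
t 9.7 TCP in binframe mm [  0.8  -6.2 183.8] rot err deg [ 0.47 -0.2   0.06] flip -1.0 F tool [0.9 0.5 1.3] w 0.044787019467478116 j [ 0.22  0.04  2.01 -0.35  0.66  2.25]
```

>>> send_rows([
  {"linear":[-0.003,-0.005,0],"delta_rot":[0.4,-0.2,0],"fingers":0.04},
  {"linear":[0,0,0],"delta_rot":[0,0,0],"fingers":0.04},
  {"linear":[0,0,0],"delta_rot":[0,0,0],"fingers":0.04},
])

```text
clock: 9.95
position: [0.5222, 0.1069, 0.1954]
ee_rot: [0.154, -0.6, 0.76, -0.196]
contact_force: [0.0, 0.5, -2.3]
width: 0.0451
```

```bash
python3 st.py
```

```text
t 9.95 TCP in binframe mm [  5.3  -3.4 183.3] rot err deg [ 0.14 -0.03  0.08] flip -1.0 F tool [-0.5  1.2  1.9] w 0.0451007822725571 j [ 0.22  0.05  2.01 -0.35  0.66  2.26]
```

```bash
python3 - <<'E'
from h import *
from rig import manip
out=[]
for c,(x0,y0) in {'scene':(345,140),'side':(340,165)}.items():
    im=manip.get_image(c)[:,:,::-1][y0:y0+90,x0:x0+65]
    out.append(cv2.resize(im,None,fx=6,fy=6,interpolation=cv2.INTER_CUBIC))
cv2.imwrite('pics/m4.png',np.hstack(out))
E
```

```text
(no output)
```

View pics/m4.png

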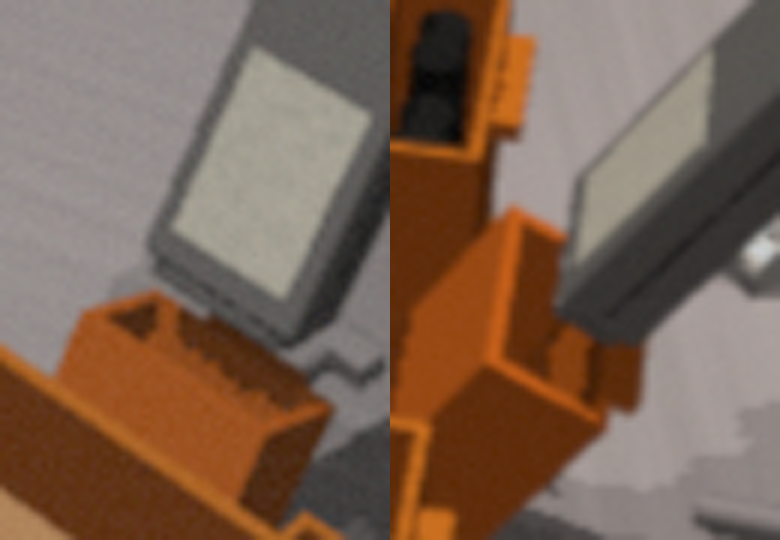

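The side view shows the case bottom just above the mouth, at about (560–645, 185–345) in the crop. The rim's near edge runs (490,360)→(603,420). I'll triangulate the matching corners to get the remaining offset.

```bash
python3 - <<'E'
from h import *
from rig import manip
B=binT(T(*np.load('org.npy')));I={c:manip.camera_info(c) for c in('scene','side')}
pts={'rim back+y':((268,425),(490,360)),'rim front+y':((330,405),(603,420)),'rim back-y':((88,315),(512,208)),
'case back-y':((150,240),(575,185)),'case back+y':((293,325),(560,302)),'case front+y':((345,295),(640,342))}
for k,(a,b) in pts.items():
    a=np.array(a)/6+[345-.5,140-.5];b=(np.array(b)-[390,0])/6+[340-.5,165-.5]
    f=lambda X:np.r_[proj(I['scene'],X)[0]-a,proj(I['side'],X)[0]-b]
    r=least_squares(f,[.55,.1,.13]);print(k,((r.x-B[:3,3])@B[:3,:3]*1000).round(1),r.fun.round(1))
E
```

```text
rim back+y [21.1 25.8 80.2] [ 0.2  1.   0.6 -0.8]
rim front+y [-11.7  25.6  79.5] [ 0.1  0.5  0.3 -0.4]
rim back-y [ 21.6 -29.3  78.9] [ 0.1  0.6  0.3 -0.5]
case back-y [ 15.9 -23.9 101.4] [ 0.2  1.4  0.8 -1.2]
case back+y [ 16.2  19.4 102.6] [ 0.2  1.6  0.9 -1.3]
case front+y [ -4.7  21.  106.7] [ 0.4  2.5  1.4 -2. ]
```

The case and bin are aligned to within 1 mm (case centre about (4.8,-2), bin centre about (4.8,-1.8)). I'll insert in small steps.

>>> send_rows([
  {"linear":[0,0,0.006],"delta_rot":[0,0,0],"fingers":0.04},
  {"linear":[0,0,0],"delta_rot":[0,0,0],"fingers":0.04},
  {"linear":[0,0,0.006],"delta_rot":[0,0,0],"fingers":0.04},
  {"linear":[0,0,0],"delta_rot":[0,0,0],"fingers":0.04},
])

```text
clock: 10.38
position: [0.5288, 0.106, 0.1857]
ee_rot: [0.156, -0.6, 0.76, -0.197]
contact_force: [-0.2, 0.2, -0.9]
width: 0.045
```

```bash
python3 st.py
```

```text
t 10.38 TCP in binframe mm [  6.5  -2.7 171.6] rot err deg [-0.05  0.07  0.08] flip -1.0 F tool [-0.2  0.7  0.7] w 0.04495059957668516 j [ 0.21  0.06  2.02 -0.36  0.63  2.26]
```

>>> send_rows([
  {"linear":[0.0005,0.0012,0.003],"delta_rot":[0,0,0],"fingers":0.04},
  {"linear":[0,0,0],"delta_rot":[0,0,0],"fingers":0.04},
  {"linear":[0,0.0005,0.005],"delta_rot":[0,0,0],"fingers":0.04},
  {"linear":[0,0,0],"delta_rot":[0,0,0],"fingers":0.04},
  {"linear":[0,0.0005,0.005],"delta_rot":[0,0,0],"fingers":0.04},
  {"linear":[0,0,0],"delta_rot":[0,0,0],"fingers":0.04},
])

```text
clock: 10.88
position: [0.5333, 0.1042, 0.1714]
ee_rot: [0.155, -0.6, 0.76, -0.197]
contact_force: [-0.9, -1.1, -1.8]
width: 0.045
```

```bash
python3 st.py
```

```text
t 10.88 TCP in binframe mm [  3.7  -3.4 156.8] rot err deg [0.   0.04 0.09] flip -1.0 F tool [1.3 1.4 1.3] w 0.04498322189213432 j [ 0.2   0.09  2.03 -0.38  0.59  2.28]
```

>>> send_rows([
  {"linear":[0,-0.001,0.005],"delta_rot":[0,0,0],"fingers":0.04},
  {"linear":[0,0,0],"delta_rot":[0,0,0],"fingers":0.04},
  {"linear":[0,0,0.006],"delta_rot":[0,0,0],"fingers":0.04},
  {"linear":[0,0,0],"delta_rot":[0,0,0],"fingers":0.04},
  {"linear":[0,0,0.006],"delta_rot":[0,0,0],"fingers":0.04},
  {"linear":[0,0,0],"delta_rot":[0,0,0],"fingers":0.04},
])

```text
clock: 11.38
position: [0.5434, 0.1019, 0.1555]
ee_rot: [0.155, -0.6, 0.76, -0.197]
contact_force: [0.2, -0.8, -1.6]
width: 0.0452
```

```bash
python3 st.py
```

```text
t 11.38 TCP in binframe mm [  5.1  -3.3 137.8] rot err deg [-0.01  0.05  0.09] flip -1.0 F tool [0.7 0.4 1.6] w 0.045174524668799336 j [ 0.19  0.12  2.04 -0.4   0.55  2.29]
```

>>> send_rows([
  {"linear":[0,0,0.006],"delta_rot":[0,0,0],"fingers":0.04},
  {"linear":[0,0,0],"delta_rot":[0,0,0],"fingers":0.04},
  {"linear":[0,0,0.006],"delta_rot":[0,0,0],"fingers":0.04},
  {"linear":[0,0,0],"delta_rot":[0,0,0],"fingers":0.04},
  {"linear":[0,0,0.006],"delta_rot":[0,0,0],"fingers":0.04},
  {"linear":[0,0,0],"delta_rot":[0,0,0],"fingers":0.04},
])

```text
clock: 11.88
position: [0.5529, 0.0996, 0.1379]
ee_rot: [0.155, -0.6, 0.76, -0.197]
contact_force: [0.0, 0.1, -1.9]
width: 0.045
```

```bash
python3 st.py
```

```text
t 11.88 TCP in binframe mm [  5.1  -3.3 117.7] rot err deg [-0.01  0.05  0.1 ] flip -1.0 F tool [-0.1  0.9  1.6] w 0.045032170446161326 j [ 0.18  0.15  2.06 -0.42  0.5   2.32]
```

>>> send_rows([
  {"linear":[0,0,0.006],"delta_rot":[0,0,0],"fingers":0.04},
  {"linear":[0,0,0],"delta_rot":[0,0,0],"fingers":0.04},
  {"linear":[0,0,0.006],"delta_rot":[0,0,0],"fingers":0.04},
  {"linear":[0,0,0],"delta_rot":[0,0,0],"fingers":0.04},
  {"linear":[0,0,0.006],"delta_rot":[0,0,0],"fingers":0.04},
  {"linear":[0,0,0],"delta_rot":[0,0,0],"fingers":0.04},
])

```text
clock: 12.38
position: [0.5626, 0.0975, 0.1205]
ee_rot: [0.155, -0.6, 0.76, -0.197]
contact_force: [0.3, -0.6, -1.9]
width: 0.0452
```

```bash
python3 st.py
```

```text
t 12.38 TCP in binframe mm [ 5.3 -3.1 97.7] rot err deg [-0.02  0.06  0.1 ] flip -1.0 F tool [0.5 0.6 1.9] w 0.04518631753989817 j [ 0.17  0.19  2.07 -0.45  0.45  2.34]
```

>>> send_rows([
  {"linear":[0,0,0.003],"delta_rot":[0,0,0],"fingers":0.04},
  {"linear":[0,0,0],"delta_rot":[0,0,0],"fingers":0.04},
])

```text
clock: 12.55
position: [0.5642, 0.097, 0.1174]
ee_rot: [0.155, -0.6, 0.76, -0.197]
contact_force: [-0.1, -0.8, -1.6]
width: 0.0449
```

```bash
python3 st.py
```

```text
t 12.55 TCP in binframe mm [ 5.2 -3.2 94.1] rot err deg [-0.01  0.05  0.1 ] flip -1.0 F tool [0.8 0.7 1.5] w 0.04491825022446116 j [ 0.17  0.2   2.07 -0.46  0.45  2.35]
```

>>> send_rows([
  {"linear":[0,0,0.003],"delta_rot":[0,0,0],"fingers":0.04},
  {"linear":[0,0,0],"delta_rot":[0,0,0],"fingers":0.04},
])

```text
clock: 12.72
position: [0.5658, 0.0967, 0.1145]
ee_rot: [0.155, -0.6, 0.76, -0.197]
contact_force: [1.1, -0.4, -0.9]
width: 0.0449
```

```bash
python3 st.py
```

```text
t 12.72 TCP in binframe mm [ 5.3 -3.1 90.8] rot err deg [-0.02  0.06  0.1 ] flip -1.0 F tool [ 0.1 -0.6  1.4] w 0.04485023105168496 j [ 0.17  0.2   2.07 -0.46  0.44  2.35]
```

>>> send_rows([
  {"linear":[0,0,0.002],"delta_rot":[0,0,0],"fingers":0.04},
  {"linear":[0,0,0],"delta_rot":[0,0,0],"fingers":0.04},
])

```text
clock: 12.88
position: [0.567, 0.0965, 0.1137]
ee_rot: [0.156, -0.6, 0.76, -0.197]
contact_force: [-1.4, 0.6, -1.1]
width: 0.0449
```

```bash
python3 st.py
```

```text
t 12.88 TCP in binframe mm [ 6.  -3.  89.5] rot err deg [-0.1   0.07  0.09] flip -1.0 F tool [-0.2  1.9  0.3] w 0.04486205115489776 j [ 0.17  0.21  2.07 -0.47  0.44  2.36]
```

>>> send_rows([
  {"linear":[0,0,0.003],"delta_rot":[0,0,0],"fingers":0.04},
  {"linear":[0,0,0.001],"delta_rot":[0,0,0],"fingers":0.04},
])

```text
clock: 13.05
position: [0.5683, 0.0961, 0.1141]
ee_rot: [0.157, -0.599, 0.759, -0.198]
contact_force: [-1.6, 0.5, -2.4]
width: 0.0448
```

```bash
python3 st.py
```

```text
t 13.05 TCP in binframe mm [ 7.4 -3.1 89.3] rot err deg [-0.33  0.08  0.02] flip -1.0 F tool [-0.1  2.6  1.3] w 0.04483246916382097 j [ 0.17  0.21  2.07 -0.48  0.43  2.37]
```

The case stopped at a TCP depth of 89.3 mm, against 89.6 mm originally, so it is on the floor of the bin. While still holding it, I'll swing the tool round the hinge line (radius about 101 mm) to tip the bin shut, in checked parts.

```bash
cat > st2.py <<'E'
from h import *
from rig import manip
s=manip.get_state();M=T(*np.load('org.npy'));p,R=cur(s)
v=M[:3,:3].T@(p-M[:3,3]); h=np.array([-.07+.0042,-.003,.022+.0024])  # bin frame shift (4.8,-,0) in org axes
d=v-h; z=M[:3,:3].T@-R[:,2]
print('t',round(s['clock'],2),'radius',round(np.hypot(d[0],d[2])*1000,1),'angle',round(np.degrees(np.arctan2(-d[0],d[2])),2),'y',round(d[1]*1000,1),'tool tilt',round(np.degrees(np.arctan2(-z[0],z[2])),2),'side lean',round(np.degrees(z[1]),2),'F',(R.T@s['contact_force']).round(1),'w',round(s['width'],4),'j',np.round(s['qpos'],2))
E
python3 st2.py
```

```text
t 13.05 radius 101.2 angle 27.57 y -0.1 tool tilt 29.33 side lean -0.08 F [-0.1  2.6  1.3] w 0.0448 j [ 0.17  0.21  2.07 -0.48  0.43  2.37]
```

>>> send_rows([
  {"linear":[0,-0.0043,0],"delta_rot":[-2.4,0,0],"fingers":0.04},
  {"linear":[0,-0.0043,0],"delta_rot":[-2.4,0,0],"fingers":0.04},
  {"linear":[0,0,0],"delta_rot":[0,0,0],"fingers":0.04},
])

```text
clock: 13.3
position: [0.5716, 0.095, 0.117]
ee_rot: [0.129, -0.606, 0.767, -0.163]
contact_force: [0.4, 0.0, -2.2]
width: 0.0453
```

```bash
python3 st2.py
```

```text
t 13.3 radius 102.2 angle 25.13 y -0.5 tool tilt 24.05 side lean -0.06 F [-0.1  0.5  2.2] w 0.0453 j [ 0.14  0.22  1.99 -0.28  0.56  2.16]
```

>>> send_rows([
  {"linear":[0,-0.005,0.0003],"delta_rot":[-2.2,0,0],"fingers":0.04},
  {"linear":[0,-0.005,0.0003],"delta_rot":[-2.2,0,0],"fingers":0.04},
  {"linear":[0,-0.005,0.0003],"delta_rot":[-2.2,0,0],"fingers":0.04},
  {"linear":[0,0,0],"delta_rot":[0,0,0],"fingers":0.04},
])

```text
clock: 13.63
position: [0.5834, 0.0914, 0.1208]
ee_rot: [0.092, -0.612, 0.777, -0.118]
contact_force: [0.4, -0.5, -1.4]
width: 0.0446
```

```bash
python3 st2.py
```

```text
t 13.63 radius 101.3 angle 17.84 y -1.2 tool tilt 17.23 side lean 0.05 F [ 0.4 -0.   1.5] w 0.0446 j [ 0.1   0.26  1.87 -0.15  0.73  2.  ]
```

>>> send_rows([
  {"linear":[-0.0003,-0.0045,0.0001],"delta_rot":[-2.3,0,0],"fingers":0.04},
  {"linear":[-0.0003,-0.0045,0.0001],"delta_rot":[-2.3,0,0],"fingers":0.04},
  {"linear":[-0.0003,-0.0045,0.0001],"delta_rot":[-2.3,0,0],"fingers":0.04},
  {"linear":[0,0,0],"delta_rot":[0,0,0],"fingers":0.04},
])

```text
clock: 13.97
position: [0.5944, 0.0886, 0.1234]
ee_rot: [0.054, -0.615, 0.783, -0.072]
contact_force: [-1.4, 0.8, 4.3]
width: 0.0447
```

```bash
python3 st2.py
```

```text
t 13.97 radius 100.9 angle 11.28 y -1.3 tool tilt 10.36 side lean 0.23 F [-0.4  0.8 -4.5] w 0.0447 j [ 0.07  0.31  1.75 -0.07  0.91  1.92]
```

>>> send_rows([
  {"linear":[0,-0.0047,0],"delta_rot":[-2.2,0,0],"fingers":0.04},
  {"linear":[0,-0.0047,0],"delta_rot":[-2.2,0,0],"fingers":0.04},
  {"linear":[0,-0.0047,0],"delta_rot":[-2.2,0,0],"fingers":0.04},
  {"linear":[0,0,0],"delta_rot":[0,0,0],"fingers":0.04},
])

```text
clock: 14.3
position: [0.6051, 0.0862, 0.1248]
ee_rot: [0.019, -0.616, 0.787, -0.028]
contact_force: [-1.8, 1.0, 5.0]
width: 0.045
```

```bash
python3 st2.py
```

```text
t 14.3 radius 100.8 angle 5.01 y -1.2 tool tilt 3.88 side lean 0.33 F [-0.5  1.6 -5.1] w 0.045 j [ 0.04  0.37  1.63 -0.03  1.07  1.87]
```

>>> send_rows([
  {"linear":[0,-0.003,0],"delta_rot":[-1.4,0.1,0],"fingers":0.04},
  {"linear":[0,-0.003,0],"delta_rot":[-1.2,0.1,0],"fingers":0.04},
  {"linear":[0,-0.002,0],"delta_rot":[-0.8,0,0],"fingers":0.04},
  {"linear":[0,0,0],"delta_rot":[0,0,0],"fingers":0.04},
])

```text
clock: 14.63
position: [0.6103, 0.0853, 0.1252]
ee_rot: [0.0, -0.616, 0.788, -0.009]
contact_force: [-0.7, 1.5, 2.3]
width: 0.0448
```

```bash
python3 st2.py
```

```text
t 14.63 radius 100.9 angle 1.98 y -0.8 tool tilt 0.81 side lean 0.61 F [-1.2  1.  -2.3] w 0.0448 j [ 0.03  0.4   1.58 -0.02  1.15  1.86]
```

>>> send_rows([
  {"linear":[0,-0.003,0],"delta_rot":[-0.4,-0.3,0],"fingers":0.04},
  {"linear":[0,-0.003,0],"delta_rot":[-0.2,-0.2,0],"fingers":0.04},
  {"linear":[0,-0.003,0],"delta_rot":[0,0,0],"fingers":0.04},
])

```text
clock: 14.88
position: [0.6129, 0.0841, 0.1251]
ee_rot: [-0.003, -0.616, 0.788, 0.001]
contact_force: [-4.9, 3.2, 6.0]
width: 0.0449
```

```bash
python3 st2.py
```

```text
t 14.88 radius 100.7 angle 0.38 y -1.4 tool tilt -0.27 side lean 0.22 F [-1.9  5.6 -6. ] w 0.0449 j [ 0.03  0.41  1.56 -0.    1.17  1.84]
```

>>> send_rows([
  {"linear":[0,-0.005,0],"delta_rot":[0,0,0],"fingers":0.04},
  {"linear":[0,-0.005,0],"delta_rot":[0,0,0],"fingers":0.04},
  {"linear":[0,-0.005,0],"delta_rot":[0,0,0],"fingers":0.04},
])

```text
clock: 15.13
position: [0.6165, 0.0833, 0.1251]
ee_rot: [-0.01, -0.616, 0.788, 0.009]
contact_force: [-8.4, 2.9, 9.0]
width: 0.0448
```

```bash
python3 st2.py
```

```text
t 15.13 radius 100.7 angle -1.7 y -1.3 tool tilt -1.51 side lean 0.22 F [-0.8  9.  -8.8] w 0.0448 j [0.02 0.43 1.54 0.   1.2  1.83]
```

>>> send_rows([
  {"linear":[0,-0.006,0],"delta_rot":[0,0,0],"fingers":0.04},
  {"linear":[0,-0.006,0],"delta_rot":[0,0,0],"fingers":0.04},
  {"linear":[0,-0.006,0],"delta_rot":[0,0,0],"fingers":0.04},
])

```text
clock: 15.38
position: [0.6177, 0.083, 0.125]
ee_rot: [-0.02, -0.616, 0.788, 0.022]
contact_force: [-12.9, 3.4, 11.4]
width: 0.0449
```

```bash
python3 st2.py
```

```text
t 15.38 radius 100.7 angle -2.43 y -1.3 tool tilt -3.4 side lean 0.26 F [ -0.1  14.  -10.6] w 0.0449 j [0.02 0.45 1.51 0.01 1.25 1.83]
```

>>> send_rows([
  {"linear":[0,0,0],"delta_rot":[0,0,0],"fingers":0.085},
  {"linear":[0,0,0],"delta_rot":[0,0,0],"fingers":0.085},
  {"linear":[0,0,0],"delta_rot":[0,0,0],"fingers":0.085},
  {"linear":[0,0,0],"delta_rot":[0,0,0],"fingers":0.085},
  {"linear":[0,0,0],"delta_rot":[0,0,0],"fingers":0.085},
  {"linear":[0,0,0],"delta_rot":[0,0,0],"fingers":0.085},
])

```text
clock: 15.88
position: [0.6188, 0.0811, 0.1234]
ee_rot: [-0.02, -0.615, 0.788, 0.019]
contact_force: [0.3, 0.3, 0.6]
width: 0.0848
```

```bash
python3 st2.py
```

```text
t 15.88 radius 99.2 angle -3.35 y -2.9 tool tilt -3.09 side lean 0.41 F [-0.4 -0.2 -0.6] w 0.0848 j [0.02 0.45 1.51 0.01 1.24 1.83]
```

>>> send_rows([
  {"linear":[0,0,-0.01],"delta_rot":[0,0,0],"fingers":0.085},
  {"linear":[0,0,-0.015],"delta_rot":[0,0,0],"fingers":0.085},
  {"linear":[0,0,-0.015],"delta_rot":[0,0,0],"fingers":0.085},
  {"linear":[0,0,-0.02],"delta_rot":[0,0,0],"fingers":0.085},
  {"linear":[0,0.02,-0.02],"delta_rot":[0,0,0],"fingers":0.085},
  {"linear":[0,0.03,-0.02],"delta_rot":[0,0,0],"fingers":0.085},
  {"linear":[0,0.03,-0.01],"delta_rot":[0,0,0],"fingers":0.085},
  {"linear":[0,0.03,0],"delta_rot":[0,0,0],"fingers":0.085},
  {"linear":[0,0.03,0],"delta_rot":[0,0,0],"fingers":0.085},
  {"linear":[0,0,0],"delta_rot":[0,0,0],"fingers":0.085},
])

```text
clock: 16.72
position: [0.4893, 0.1139, 0.2506]
ee_rot: [-0.016, -0.614, 0.789, 0.016]
contact_force: [-0.1, -0.2, 0.6]
width: 0.0851
```

```bash
python3 st2.py; cat > fin.py <<'E'
from h import *
from rig import manip
M=T(*np.load('org.npy'));M2=M.copy();out=[]
F=np.eye(4);F[:3,3]=[-.07+.0042,-.002,.034+.0024]
for c,(x0,y0,w,h) in {'scene':(330,140,100,110),'side':(300,150,100,110)}.items():
    i=manip.camera_info(c);im=manip.get_image(c)[:,:,::-1]
    cv2.imwrite(f'pics/fin_{c}.png',im)
    im=im[y0:y0+h,x0:x0+w];a=cv2.resize(im,None,fx=4,fy=5,interpolation=cv2.INTER_CUBIC)
    for z,hh,ww,col in((.12,.012,.023,(0,255,0)),(.08,.018,.029,(255,255,0))):
        q=((proj(i,ap(M@F,[[-hh,-ww,z],[hh,-ww,z],[hh,ww,z],[-hh,ww,z]]))-[x0-.5,y0-.5])*[4,5]).astype(int);
        for t in q: cv2.circle(a,tuple(int(k) for k in t),2,col,-1)
    out.append(a)
cv2.imwrite('pics/fin.png',np.hstack(out))
E
python3 fin.py
```

```text
t 16.72 radius 259.8 angle 29.46 y -1.2 tool tilt -2.6 side lean 0.31 F [ 0.2  0.1 -0.6] w 0.0851 j [0.08 0.18 1.58 0.01 1.43 1.9 ]
```

View pics/fin.png

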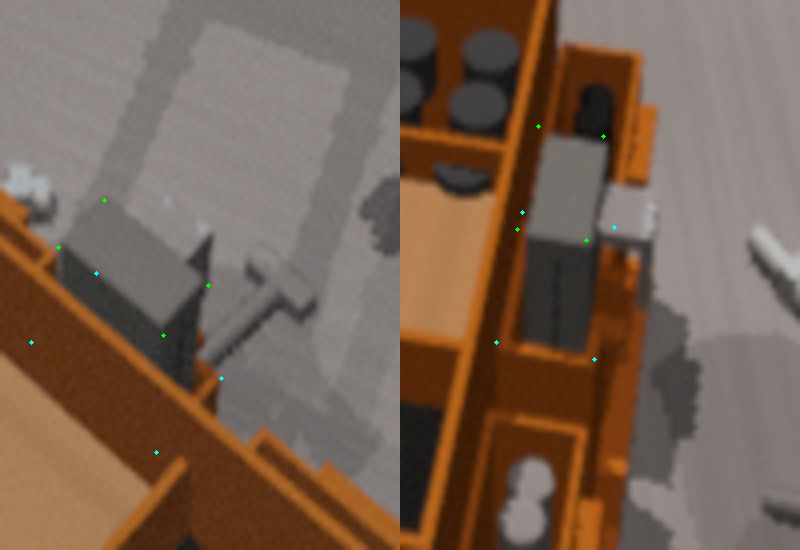

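The clip faces the front, away from the housing, at about (630,215). The case stands upright in the bin at about (560,190), with all four top corners visible. I'll check by triangulation whether the bin is fully shut and the case fully seated.

```bash
python3 - <<'E'
from h import *
from rig import manip
M=T(*np.load('org.npy'));I={c:manip.camera_info(c) for c in('scene','side')}
pts={'top back-y':((60,240),(548,136)),'top front-y':((105,198),(608,145)),'top front+y':((206,280),(593,243)),'top back+y':((162,328),(527,238)),'rim front+y':((214,378),(593,356))}
for k,(a,b) in pts.items():
    a=np.array(a)/[4,5]+[329.5,139.5];b=(np.array(b)-[400,0])/[4,5]+[299.5,149.5]
    f=lambda X:np.r_[proj(I['scene'],X)[0]-a,proj(I['side'],X)[0]-b]
    r=least_squares(f,[.6,.1,.13]);print(k,((r.x-M[:3,3])@M[:3,:3]*1000).round(1),r.fun.round(1))
E
```

```text
top back-y [-57.8 -27.5 152.8] [ 0.1  0.8  0.5 -0.7]
top front-y [-80.1 -26.3 153.6] [ 0.1  0.6  0.4 -0.6]
top front+y [-80.2  18.3 153.9] [ 0.   0.3  0.2 -0.3]
top back+y [-57.3  18.  152.4] [ 0.1  0.8  0.5 -0.7]
rim front+y [-82.9  24.5 115.1] [ 0.  0.  0. -0.]
```

```bash
python3 - <<'E'
from h import *
from rig import manip
M=T(*np.load('org.npy'));I={c:manip.camera_info(c) for c in('scene','side')}
for k,(a,b) in {'fixed bin front-y':((262,430),(588,428)),'rim front+y':((214,378),(593,356))}.items():
    a=np.array(a)/[4,5]+[329.5,139.5];b=(np.array(b)-[400,0])/[4,5]+[299.5,149.5]
    f=lambda X:np.r_[proj(I['scene'],X)[0]-a,proj(I['side'],X)[0]-b]
    r=least_squares(f,[.6,.1,.13]);print(k,((r.x-M[:3,3])@M[:3,:3]*1000).round(1),r.fun.round(1))
# case top edge lean: vertical edge of case in side view, front+y edge (593,243)->(593,345 at rim); predicted px for leans
for lean in(0,1,2,3):
    a=np.radians(-lean);H=np.eye(4);H[:3,:3]=Ro.from_euler('y',a).as_matrix();H[:3,3]=[-.0655,-.003,.022]
    for c,(x0,y0,sx) in{'scene':(330,140,0),'side':(300,150,400)}.items():
        q=(proj(I[c],ap(M@H,[[-.012,.023,.132],[-.012,.023,.095],[.012,.023,.132],[.012,.023,.095]]))-[x0-.5,y0-.5])*[4,5]+[sx,0];print(lean,c,q.round().tolist())
E
```

```text
fixed bin front-y [-84.5  45.6 107.7] [ 0.   0.3  0.2 -0.2]
rim front+y [-82.9  24.5 115.1] [ 0.  0.  0. -0.]
0 scene [[205.0, 290.0], [195.0, 376.0], [160.0, 340.0], [152.0, 426.0]]
0 side [[585.0, 244.0], [580.0, 338.0], [517.0, 233.0], [515.0, 327.0]]
1 scene [[209.0, 286.0], [198.0, 374.0], [165.0, 335.0], [155.0, 422.0]]
1 side [[592.0, 246.0], [585.0, 339.0], [524.0, 234.0], [520.0, 327.0]]
2 scene [[213.0, 282.0], [201.0, 371.0], [169.0, 329.0], [158.0, 418.0]]
2 side [[598.0, 247.0], [589.0, 341.0], [530.0, 234.0], [524.0, 327.0]]
3 scene [[218.0, 278.0], [204.0, 368.0], [173.0, 324.0], [161.0, 414.0]]
3 side [[605.0, 249.0], [594.0, 342.0], [537.0, 235.0], [529.0, 328.0]]
```

```bash
python3 -c "
from rig import manip
print(manip.get_state()['clock']);print(manip.sign_off())"
```

```text
16.8167
the job is handed in; nothing more can be done
None
```

I slid the case out of the bin, turned it half round so the clip faces the front, and slid it home while the bin was still tilted out. I then swung the bin shut round its hinge while still holding the case, let go and backed clear. I handed the job in at 16.8 s of the allowed 64 s.

**Last checks**
- **Clip:** in the final pictures it faces the front, away from the housing.
- **Case home:** insertion stopped at a tool depth of 89.3 mm, against 89.6 mm before I pulled it out. With the bin shut, about 38–39 mm of case shows above the rim, where 40 mm was expected.
- **Bin shut:** it held still at its stop against about 14 N just before I released it. By triangulation its rim is level with the fixed bins' fronts to about 2 mm, which is also roughly the accuracy of that measurement. I did not push it again afterwards.
- **Forces:** the highest reading I saw was about 18 N in total, on the last push shut.
- **Other things on the bench:** I touched nothing else, but I did not check each of them separately.

**What failed or disagreed**
- **First grip missed:** the fingers closed above the case because the tips seemed to sit about 25 mm farther back than the stated 25 mm ahead. I went deeper and the second grip held.
- **Refused rows:** my first two move calls were refused because the rows had no "fingers" value.
- **Organiser position:** my first fit was off by about 4–5 mm, so I corrected it from closer views.
- **Case tilt in the grip:** one edge-fit of the case's tilt in the gripper gave unbelievable values, so I used the triangulated corners instead.

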